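Square a pine block in the jig, then lay it in the drilling tray

ROBOT

A 6-joint arm with a two-finger parallel gripper is mounted at the origin on a cart in front of the work surface, level with it; the furniture and walls round the work are solid. World frame = base frame: x ahead of the robot, y to its left, z up, the work surface at z = 0. Lengths are in m, angles in degrees, forces in N, time in s.
With the tool pointing down it reaches from about 0.4 to 0.925 m from the base axis. Payload 12.5 kg.
Tool frame: the origin (TCP) lies midway between the tips of the shut fingers; the grasp point (between the pads) lies manip.grasp_offset behind it (manip.grasp_offset is the distance from the TCP to the grasp point, in m); z points along the fingers, y is the line along which they close (so a half turn about z gives the same grasp; the last joint's range is limited). The gripper opens to 95 mm and grips with 3 to 60 N. Pads are 20 mm wide; open, the fingers measure 119 mm over their backs; the gripper's body (75 mm by 180 mm) begins 59 mm behind the grasp point.
Start: joints at [60.413, 28.126, 89.318, -0, 62.55, -6.05], TCP at [0.25, 0.573, 0.215] pointing down, gripper open.
Joint ranges: [-177.58, 177.58], [-47.91, 125.51], [2.72, 160], [-65.01, 245.01], [3.68, 167.84], [-153.87, 153.87]. Speed limits (degrees/s): [127.2, 127.2, 159.86, 180, 180, 180].

INTERFACE

Orientations are given as [roll, pitch, yaw] about the fixed x, y, z axes, in that order (R = Rz(yaw) Ry(pitch) Rx(roll)).
In Python, from plant import telemetry, vision, workorder, manip gives the robot as it stands. The module is installed in compiled form; this text tells all that it offers.
- The arm moves only by the tool drive_tool, never from a script. Its argument "motion" is a list of rows, each a list of 7 numbers: the opening, from -1 (shut) to 1 (fully open), then the shift along the tool's x, y, z in cm, then the turn, a rotation vector about the tool's x, y, z in rad. In form: [[claw, dx, dy, dz, rx, ry, rz], ...]. A call has 1 to 20 rows; each row shifts and turns the commanded pose from where the row before left it, along the tool's axes as they then stand; what a row does not reach is not made up. A row lasts 1/8 s, in which the tool goes at most 62.5 mm and 10.7 degrees, less where a joint would pass 70% of its speed; a pose out of reach is approached as far as the arm can. A call is refused whole if a number of a shift passes 6.25 or a number of a turn 0.188, either way. A call with a gripper value outside its range is refused whole. The fingers move at their own pace and stop on an object; "newtons" is the grip in N (left out, the last holds). Time passes only in rows, so rows that do not move let the fingers close. It gives the time, the measured TCP pose, the force, the opening and the grip force at its end, in the units of the state.
- telemetry.observe(): the state, without advancing time (a new reading comes with each control period).
- vision.grab_frame(name): name is "side" or "top"; returns a dict with "frame" (384x512x3 uint8, blue, green, red), "mtx" (3x3 intrinsics, pixels), "k1" (the pictures are not rectified: a ray, as slopes to the right and down, at radius r is drawn at 1 + k1 r^2 times it, then the intrinsics apply), "R" (3x3) and "t" (3): a world point X has camera coordinates R X + t. Camera axes: x right, y down, z forward; pixel columns grow to the right and rows downward; lengths in m; the calibration is good to about 2 mm. A picture is of the moment at which its call begins. There is no depth.
- workorder.close_job(): hands the job in; it is judged then, once.
The state is a dict: "t": time; "joint_positions": joint angles; "qd": joint speeds; "joint_torque": joint torques, N m; "ee_pos": TCP position; "tcp_rot": TCP orientation; "wrist_force": force on the tool from outside, world axes, zero at the start; "torque": the same for the moment, N m; "finger_gap": opening from 0.0 (shut) to 1.0 (fully open); "finger_force": force on a finger pad.
Only numpy, scipy, OpenCV 4.12 (cv2) and the standard library are available. Lean on these libraries where they do the work, as an engineer would, in place of code of your own. Each camera call takes 0.05 s, during which the arm holds its last target. There are 200 camera calls.

TASK

The pine block lying askew on the grey squaring jig is next to be drilled. Push it up against both aluminium fences so that it sits square in their corner, its long side along the back fence (the one with the gap), and let go of it; then pick it up and lay it flat in the pocket of the shallow plywood drilling tray, in the middle and lined up with the pocket, without dropping it.

Things in the scene. Friction and masses are not known exactly. Their poses are not given: they have to be found in the camera images.
- block_center (a point): pale pine block, 46 x 120 x 30 mm (own x, y, z), about 0.12 kg, loose, lying flat and askew on the jig's board. This point is its centre, 15 mm above its underside; y runs along its length, z up. The grip is across the 46 mm width at mid-length.
- jig_corner (a point): fixed grey squaring jig, board 180 x 230 x 12 mm, top 12 mm above the worktop, low aluminium fences 18 mm high on it. This point: inner corner on the board's top where the fences' inner faces would meet. x points at the back fence (face x = 0, 18 mm thick), y at the side fence (face y = 0, x = -7 to -60 mm). Open board: 150 mm towards -x, 205 mm towards -y.
- seat (a point): point fixed to the jig, axes as jig_corner: the block's centre when squared, at -23, -60, +15 mm from jig_corner. There the block's long side lies on the back fence, an end on the side fence, its length along y. The back fence is in two pieces, y = -5 to -25 and -95 to -185 mm from the corner; the 70 mm window between them, centred on this point, takes a finger.
- tray_mid (a point): drilling tray, fixed to the worktop: plywood plate 98 x 168 mm with a dark lip 8 mm wide and 5 mm high all round, so an open pocket of 82 x 152 mm. This point is the middle of the pocket's floor, 10 mm above the worktop; x runs across, y along the pocket, z up. The block's length goes along y, either way round.
There are look-alikes about, which are no part of the job. What is shaped like the part that bears block_center but blue is not meant.

How it is judged (in metres and radians):
On the way:
1. the block lies flat on the jig, square in the corner of the two fences (each face within 10 mm of its fence, within 10 degrees), with the fingers off it (x of block_center in the frame of jig_corner between -0.033 and -0.015 m and y of block_center in the frame of jig_corner between -0.07 and -0.05 m and z of block_center in the frame of jig_corner between 0 and 0.022 m and angle between the y axis of block_center and the y axis of jig_corner, either way round below 0.175 rad and contact force between block and the fingers below 0.3 N), for 0.2 s.
At the end, for the whole second after the job is handed in: the block lies flat and at rest in the tray's pocket, released, its centre within 20 mm of the middle each way and its length within 12 degrees of the pocket's (x of block_center in the frame of tray_mid between -0.02 and 0.02 m and y of block_center in the frame of tray_mid between -0.02 and 0.02 m and z of block_center in the frame of tray_mid between 0.008 and 0.021 m and angle between the y axis of block_center and the y axis of tray_mid, either way round below 0.21 rad and angle between block_center's own z axis and vertical below 0.1 rad and linear speed of block below 0.02 m/s and contact force between block and the fingers below 0.1 N); the robot touches nothing.
It fails at once if the block is dropped from more than about 30 mm (height (world z) of block_center above 0.06 m and contact force between block and anything else below 0.01 N).
It also fails if it takes over 58 s, if anything falls off the work surface, if the arm or the gripper's body presses on something with over 40 N, if the wrist force passes 120 N, or if a joint passes its speed limit or range.

## Working session

There is one attempt and no reset: what is moved stays moved. The work goes in short steps, Python scripts to look and compute and a tool call to move; the robot and the scene stay as the last step left them, time stands still between calls to the robot, and variables do not carry over. Pictures are saved under pics/ and viewed, at most 10 in all, crops included, and the job is handed in when it is done.

Besides the shell and the picture viewer there is one more tool, called after "Request:" by a JSON object that holds its "fn" and its "kwargs", one argument or row to a line. drive_tool: Moves the arm, as the interface text tells. Its arguments: {"type":"object","properties":{"motion":{"type":"array"},"newtons":{"type":"number"}},"required":["motion"]}

```bash
mkdir -p pics; cat > h.py <<'E'
import cv2,numpy as np
from plant import telemetry,vision,workorder,manip
def grab(n,tag):
    f=vision.grab_frame(n); cv2.imwrite(f'pics/{tag}.png',f['frame']); np.savez(f'pics/{tag}.npz',**{k:v for k,v in f.items()}); return f
def ray(f,u,v):
    k=float(f['k1']); p=cv2.undistortPoints(np.array([[[u,v]]],float),f['mtx'],np.array([k,0,0,0.]))[0,0]
    R=f['R']; return -R.T@f['t'], R.T@np.array([p[0],p[1],1])
def onz(f,u,v,z):
    c,d=ray(f,u,v); return c+d*(z-c[2])/d[2]
def tri(f,a,g,b):
    c1,d1=ray(f,*a);c2,d2=ray(g,*b)
    s=np.linalg.lstsq(np.c_[d1,-d2],c2-c1,rcond=None)[0]
    p,q=c1+d1*s[0],c2+d2*s[1]; return (p+q)/2,np.linalg.norm(p-q)
def proj(f,X):
    return cv2.projectPoints(np.array(X,float).reshape(-1,3),cv2.Rodrigues(f['R'])[0],f['t'],f['mtx'],np.array([float(f['k1']),0,0,0.]))[0][:,0]
def load(tag): return dict(np.load(f'pics/{tag}.npz'))
E
python3 - <<'E'
from h import *
print(telemetry.observe(),manip.grasp_offset)
a=grab('top','top0');b=grab('side','side0')
for f in(a,b): print(f['k1'],f['mtx'],-f['R'].T@f['t'],f['R'])
for t in('top0','side0'):
    cv2.imwrite(f'pics/{t}b.png',cv2.resize(cv2.imread(f'pics/{t}.png'),(800,600),interpolation=cv2.INTER_CUBIC))
E
```

```text
{'t': 0.0, 'joint_positions': array([ 6.04126427e+01,  2.81657795e+01,  8.93521395e+01, -2.38764025e-03,
        6.25523644e+01, -6.04891402e+00]), 'qd': array([-0.00188563, -0.14057127,  0.04688129,  0.11820645,  0.09043084,
        0.06181065]), 'joint_torque': array([ 4.71918065e-04, -6.12631917e+01, -2.58193821e+01,  6.92681805e-02,
        4.80917317e-02, -8.65695006e-05]), 'ee_pos': array([0.24943867, 0.57276514, 0.21403197]), 'tcp_rot': array([-1.79929885e+02, -5.30055789e-03,  1.56462655e+02]), 'wrist_force': array([-0.26983874, -0.31745865,  0.14498017]), 'torque': array([ 0.00129812, -0.01358861, -0.00363834]), 'finger_force': 0.0, 'finger_gap': 1.0012247214535772} 0.0188
-0.01128117017781546 [[363.87483171   0.         253.8029695 ]
 [  0.         363.87483171 194.14943163]
 [  0.           0.           1.        ]] [0.39921538 0.12135664 0.93978646] [[ 6.04434229e-04 -9.99826987e-01  1.85911566e-02]
 [-9.83892150e-01 -3.91799001e-03 -1.78720137e-01]
 [ 1.78762056e-01 -1.81836685e-02 -9.83724291e-01]]
-0.06395867567339232 [[418.71133797   0.         250.62192972]
 [  0.         418.71133797 198.14041876]
 [  0.           0.           1.        ]] [ 0.20664923 -0.69956677  0.55825693] [[ 0.91141747 -0.41134784 -0.01054266]
 [-0.21440623 -0.45287675 -0.86540893]
 [ 0.35120957  0.79100923 -0.50095533]]
```

View pics/top0b.png

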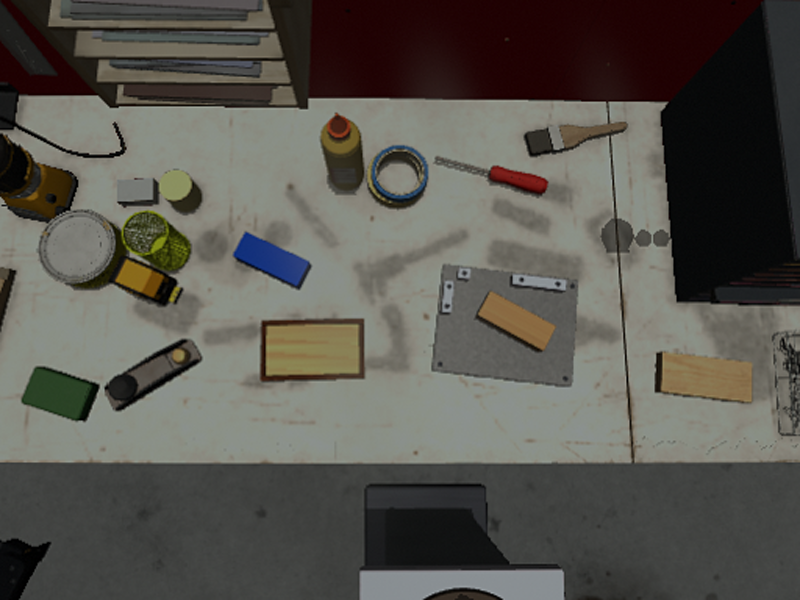

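View pics/side0b.png

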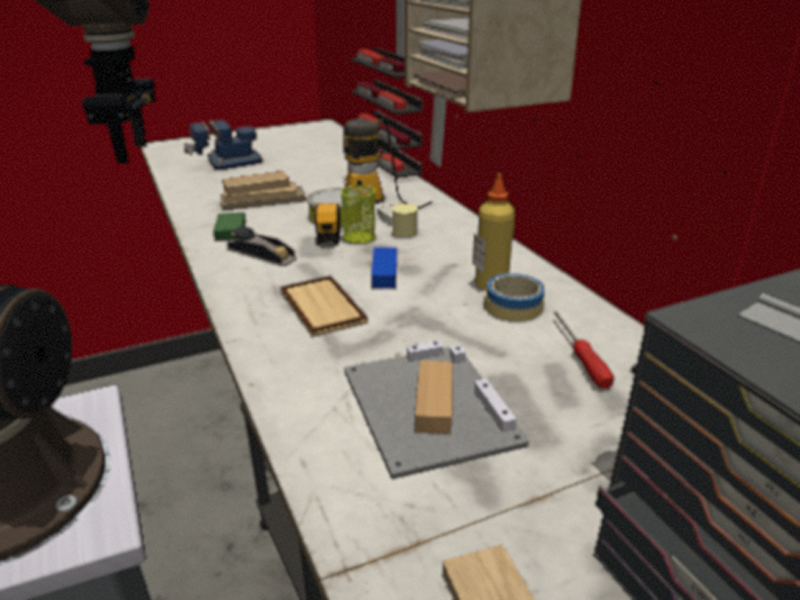

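The top view shows the jig at about (505,325), with the block on it at (516,321), the tray at (313,350) and the blue decoy at (272,260). The side view shows the same jig at (435,400) and the tray at (325,305). I'll enlarge both.

```bash
python3 - <<'E'
import cv2
t=cv2.imread('pics/top0.png')[160:255,160:380]; cv2.imwrite('pics/c1.png',cv2.resize(t,None,fx=3.6,fy=3.6,interpolation=cv2.INTER_CUBIC))
t=cv2.imread('pics/side0.png')[170:305,175:345]; cv2.imwrite('pics/c2.png',cv2.resize(t,None,fx=4.4,fy=4.4,interpolation=cv2.INTER_CUBIC))
E
```

```text
(no output)
```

View pics/c1.png

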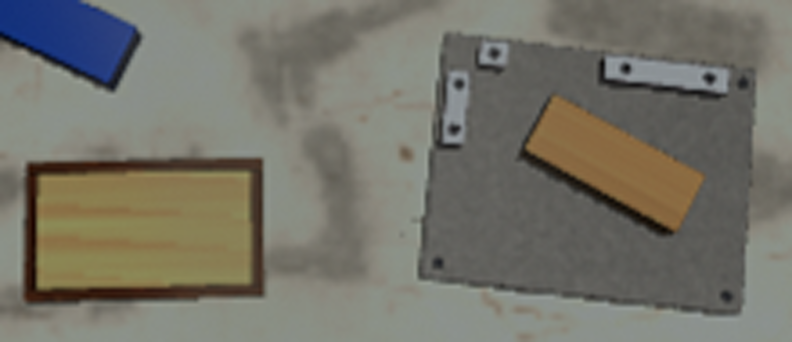

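View pics/c2.png

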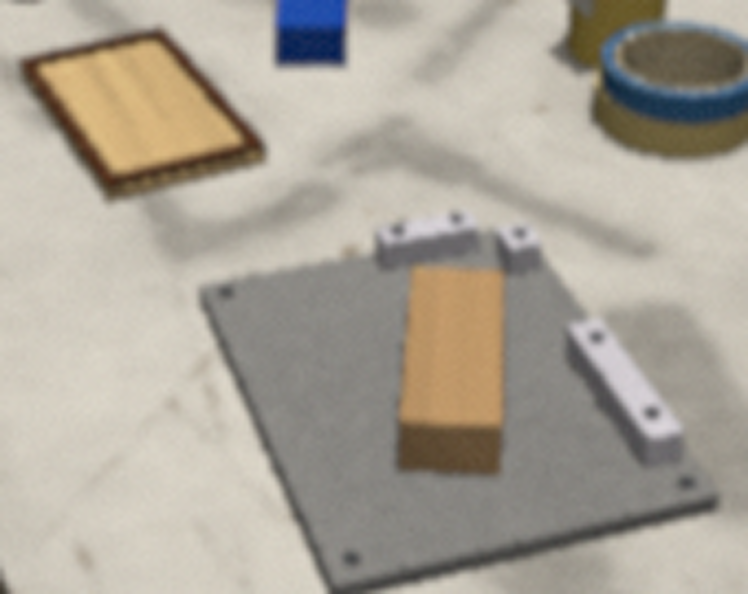

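In the top crop the block's top corners are (554,96), (704,178), (676,231) and (524,150). The board corners are (444,34), (755,70), (740,313) and (419,278), and the tray corners are (26,163), (263,158), (264,295) and (25,301). I matched all of these to points in the side crop and will triangulate them.

```bash
cat > m.py <<'E'
from h import *
T=load('top0');S=load('side0')
ct=lambda u,v:((u+.5)/3.6-.5+160,(v+.5)/3.6-.5+160)
cs=lambda u,v:((u+.5)/4.4-.5+175,(v+.5)/4.4-.5+170)
def fit(name,tp,sp,model,z):
    P=[]
    for a,b in zip(tp,sp):
        if b: p,e=tri(T,ct(*a),S,cs(*b)); P.append(p); print(name,'tri',p.round(4),'gap',round(e,4))
    print(' mean z',np.mean(P,0)[2])
    from scipy.optimize import least_squares
    def res(q):
        c,s=np.cos(q[2]),np.sin(q[2])
        X=np.array([[q[0]+c*x-s*y,q[1]+s*x+c*y,z] for x,y in model])
        r=[proj(T,X[i])[0]-ct(*tp[i]) for i in range(len(tp))]+[proj(S,X[i])[0]-cs(*sp[i]) for i in range(len(sp)) if sp[i]]
        return np.ravel(r)
    q=least_squares(res,[*np.mean(P,0)[:2],0.]); print(name,'fit',q.x[:2].round(4),'yaw',np.degrees(q.x[2]).round(2),'rms px',np.sqrt(np.mean(q.fun**2)).round(2))
    return q.x
r=lambda x,y:[(x,y),(x,-y),(-x,-y),(-x,y)]
fit('block',[(554,96),(704,178),(676,231),(524,150)],[(503,270),(502,428),(400,424),(413,267)],r(.023,.06),.042)
fit('jig',[(444,34),(755,70),(740,313),(419,278)],[None,(717,495),(332,585),(203,290)],[(.03,.025),(.03,-.205),(-.15,-.205),(-.15,.025)],.012)
fit('tray',[(26,163),(263,158),(264,295),(25,301)],[(160,32),(264,152),(110,186),(25,65)],r(.049,.084),.015)
E
python3 m.py
```

```text
block tri [ 0.5849 -0.047   0.0402] gap 0.0029
block tri [ 0.5273 -0.1511  0.0379] gap 0.0029
block tri [ 0.4892 -0.1294  0.0376] gap 0.0009
block tri [ 0.5464 -0.0249  0.0397] gap 0.0028
 mean z 0.038856096416494054
block fit [ 0.5364 -0.0891] yaw -28.92 rms px 0.78
jig tri [ 0.6106 -0.2013  0.0082] gap 0.0009
jig tri [ 0.4335 -0.1803  0.0087] gap 0.0
jig tri [0.46   0.0466 0.0059] gap 0.0039
 mean z 0.007627529347317789
jig fit [0.6044 0.0046] yaw -6.54 rms px 0.92
tray tri [0.5391 0.3283 0.0088] gap 0.0004
tray tri [0.5432 0.1589 0.0079] gap 0.0009
tray tri [0.4468 0.1566 0.0112] gap 0.0024
tray tri [0.4438 0.3244 0.0079] gap 0.0051
 mean z 0.008940517465783587
tray fit [0.4922 0.2395] yaw 1.37 rms px 1.01
```

```bash
cat > plan.py <<'E'
import sys
from h import *
def plan(x,y,z,yaw,n):
    s=telemetry.observe(); p=np.array(s['ee_pos']); w=s['tcp_rot'][2]
    d=(np.array([x,y,z])-p); dy=(yaw-w+180)%360-180
    for i in range(n):
        a=np.radians(w+dy*i/n); R=np.array([[np.cos(a),np.sin(a),0],[np.sin(a),-np.cos(a),0],[0,0,-1]])
        print((R.T@d/n*100).round(2), -np.radians(dy/n).round(4))
    print(s['t'],p.round(4),s['tcp_rot'].round(2),s['wrist_force'].round(1))
if __name__=='__main__': a=list(map(float,sys.argv[1:])); plan(*a[:4],int(a[4]))
E
python3 plan.py .5364 -.0891 .12 61.08 13
```

```text
[-4.06 -3.79  0.72] 0.1281
[-4.51 -3.24  0.72] 0.1281
[-4.88 -2.64  0.72] 0.1281
[-5.18 -1.99  0.72] 0.1281
[-5.39 -1.31  0.72] 0.1281
[-5.52 -0.61  0.72] 0.1281
[-5.55  0.1   0.72] 0.1281
[-5.49  0.8   0.72] 0.1281
[-5.34  1.5   0.72] 0.1281
[-5.11  2.17  0.72] 0.1281
[-4.79  2.8   0.72] 0.1281
[-4.39  3.39  0.72] 0.1281
[-3.92  3.93  0.72] 0.1281
0.1 [0.2494 0.5728 0.2141] [-1.7995e+02 -1.0000e-02  1.5646e+02] [ 0.4 -1.  -0.7]
```

Request:
{"fn": "drive_tool", "kwargs": {
  "motion": [
    [0.42,-4.06,-3.79,0.7,0,0,0.128],
    [0.42,-4.51,-3.24,0.7,0,0,0.128],
    [0.42,-4.88,-2.64,0.7,0,0,0.128],
    [0.42,-5.18,-1.99,0.7,0,0,0.128],
    [0.42,-5.39,-1.31,0.7,0,0,0.128],
    [0.42,-5.52,-0.61,0.7,0,0,0.128],
    [0.42,-5.55,0.1,0.7,0,0,0.128],
    [0.42,-5.49,0.8,0.7,0,0,0.128],
    [0.42,-5.34,1.5,0.7,0,0,0.128],
    [0.42,-5.11,2.17,0.7,0,0,0.128],
    [0.42,-4.79,2.8,0.7,0,0,0.128],
    [0.42,-4.39,3.39,0.7,0,0,0.128],
    [0.42,-3.92,3.93,0.7,0,0,0.128],
    [0.42,0,0,0,0,0,0],
    [0.42,0,0,0,0,0,0]
  ]
}}

```text
t: 1.98
ee_pos: [0.5362, -0.0886, 0.1233]
tcp_rot: [-179.9, 0.0, 61.1]
wrist_force: [-0.0, -0.0, 0.2]
finger_gap: 0.711
finger_force: 0.0
```

```bash
python3 - <<'E'
from h import *
from plan import plan
print(telemetry.observe()['finger_gap'])
plan(.5364,-.0891,.055,61.08,4)
b=grab('side','s1');a=grab('top','t1')
t=b['frame'][150:320,165:375]; cv2.imwrite('pics/c3.png',cv2.resize(t,None,fx=3.5,fy=3.5,interpolation=cv2.INTER_CUBIC))
E
```

```text
0.711217473819009
[-0.01  0.01  1.71] 0.0003
[-0.01  0.01  1.71] 0.0003
[-0.01  0.01  1.71] 0.0003
[-0.01  0.01  1.71] 0.0003
1.975 [ 0.5362 -0.0886  0.1233] [-179.93    0.     61.14] [-0.  -0.   0.2]
```

View pics/c3.png

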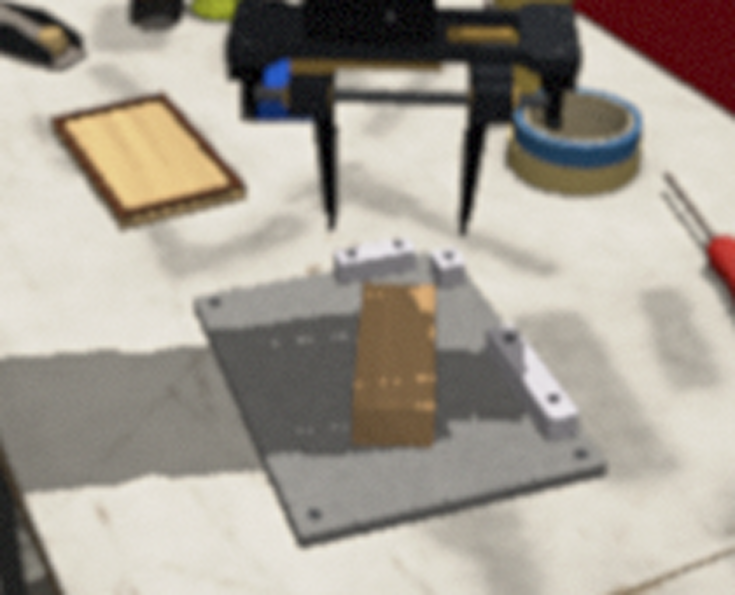

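The fingertips are at crop (332,228) and (463,232), straddling the block, so the tool is aligned with it. I'll check the tool calibration against the image.

```bash
python3 - <<'E'
from h import *
S=load('s1'); p=proj(S,[.5362,-.0886,.1233])[0]
d=np.array([.875,-.484,0])*.034
for X in ([.5362,-.0886,.1233]-d,[.5362,-.0886,.1233]+d): print(((proj(S,X)[0]-[165,150]+.5)*3.5).round(0))
E
```

```text
[337. 220.]
[459. 224.]
```

Request:
{"fn": "drive_tool", "kwargs": {
  "motion": [
    [0.42,0,0,2.5,0,0,0],
    [0.42,0,0,2.5,0,0,0],
    [0.42,0,0,2.2,0,0,0],
    [0.42,0,0,0,0,0,0]
  ]
}}

```text
t: 2.58
ee_pos: [0.536, -0.0876, 0.0509]
tcp_rot: [-179.9, 0.0, 61.2]
wrist_force: [0.6, 0.3, 1.0]
finger_gap: 0.707
finger_force: 0.0
```

Request:
{"fn": "drive_tool", "kwargs": {
  "motion": [
    [0.42,0,0,1.5,0,0,0],
    [0.42,0,0,1.2,0,0,0],
    [0.42,0,0,0.5,0,0,0],
    [0.42,0,0,0,0,0,0]
  ]
}}

```text
t: 3.08
ee_pos: [0.5367, -0.0888, 0.0193]
tcp_rot: [-180.0, 0.0, 61.1]
wrist_force: [-0.0, -0.1, -0.7]
finger_gap: 0.712
finger_force: 0.0
```

Request:
{"fn": "drive_tool", "kwargs": {
  "motion": [
    [-1,0,0,0,0,0,0],
    [-1,0,0,0,0,0,0],
    [-1,0,0,0,0,0,0],
    [-1,0,0,0,0,0,0],
    [-1,0,0,0,0,0,0],
    [-1,0,0,0,0,0,0]
  ],
  "newtons": 15
}}

```text
t: 3.82
ee_pos: [0.5369, -0.0889, 0.0199]
tcp_rot: [180.0, -0.0, 61.1]
wrist_force: [-0.3, -0.3, 4.8]
finger_gap: 0.486
finger_force: 15.0
```

```bash
python3 - <<'E'
from plan import *
# stage: seat backed off 10 mm in -x and -y of jig
a=np.radians(-6.54);c=np.array([.6044,.0046]);ex=np.array([np.cos(a),np.sin(a)]);ey=np.array([-ex[1],ex[0]])
q=c-.033*ex-.070*ey; print(q, c-.023*ex-.06*ey)
plan(*q,.0193,83.46,6)
E
```

```text
[ 0.56364197 -0.06118589] [ 0.57471586 -0.05238993]
[0.62 0.17 0.01] -0.065
[0.61 0.21 0.01] -0.065
[0.59 0.25 0.01] -0.065
[0.58 0.28 0.01] -0.065
[0.56 0.32 0.01] -0.065
[0.53 0.36 0.01] -0.065
3.825 [ 0.5369 -0.0889  0.0199] [ 1.7997e+02 -1.0000e-02  6.1120e+01] [-0.3 -0.3  4.8]
```

Request:
{"fn": "drive_tool", "kwargs": {
  "motion": [
    [-1,0.62,0.17,-0.1,0,0,-0.065],
    [-1,0.61,0.21,0,0,0,-0.065],
    [-1,0.59,0.25,0,0,0,-0.065],
    [-1,0.58,0.28,0,0,0,-0.065],
    [-1,0.56,0.32,0,0,0,-0.065],
    [-1,0.53,0.36,0,0,0,-0.065],
    [-1,0,0,0,0,0,0]
  ]
}}

```text
t: 4.7
ee_pos: [0.5635, -0.0608, 0.0203]
tcp_rot: [-180.0, -0.0, 83.5]
wrist_force: [-0.6, 0.4, -0.9]
finger_gap: 0.485
finger_force: 15.0
```

```bash
python3 plan.py .5747 -.0524 .02 83.46 5
```

```text
[0.19 0.2  0.01] 0.0
[0.19 0.2  0.01] 0.0
[0.19 0.2  0.01] 0.0
[0.19 0.2  0.01] 0.0
[0.19 0.2  0.01] 0.0
4.7 [ 0.5635 -0.0608  0.0203] [-1.7998e+02 -1.0000e-02  8.3470e+01] [-0.6  0.4 -0.9]
```

Request:
{"fn": "drive_tool", "kwargs": {
  "motion": [
    [-1,0,0.3,0,0,0,0],
    [-1,0,0.3,0,0,0,0],
    [-1,0,0.15,0,0,0,0],
    [-1,0,0,0,0,0,0]
  ]
}}

```text
t: 5.2
ee_pos: [0.5711, -0.062, 0.0206]
tcp_rot: [-180.0, -0.0, 83.5]
wrist_force: [-0.3, 0.8, -1.0]
finger_gap: 0.483
finger_force: 15.0
```

Request:
{"fn": "drive_tool", "kwargs": {
  "motion": [
    [-1,0.3,0,0,0,0,0],
    [-1,0.3,0,0,0,0,0],
    [-1,0.15,0,0,0,0,0],
    [-1,0,0,0,0,0,0]
  ]
}}

```text
t: 5.7
ee_pos: [0.5719, -0.0543, 0.0207]
tcp_rot: [180.0, -0.0, 83.5]
wrist_force: [-0.4, 0.0, -0.3]
finger_gap: 0.479
finger_force: 15.0
```

Request:
{"fn": "drive_tool", "kwargs": {
  "motion": [
    [-1,0,0.15,0,0,0,0],
    [-1,0,0.15,0,0,0,0],
    [-1,0,0,0,0,0,0]
  ]
}}

```text
t: 6.08
ee_pos: [0.575, -0.0549, 0.0206]
tcp_rot: [180.0, -0.0, 83.5]
wrist_force: [0.7, 0.1, -1.2]
finger_gap: 0.485
finger_force: 15.0
```

Request:
{"fn": "drive_tool", "kwargs": {
  "motion": [
    [-1,0.15,0,0,0,0,0],
    [-1,0.15,0,0,0,0,0],
    [-1,0,0,0,0,0,0]
  ]
}}

```text
t: 6.45
ee_pos: [0.5752, -0.0517, 0.0206]
tcp_rot: [180.0, -0.0, 83.5]
wrist_force: [0.2, 0.3, -1.2]
finger_gap: 0.484
finger_force: 15.0
```

Nothing has made contact yet, so I'll keep going in small steps.

Request:
{"fn": "drive_tool", "kwargs": {
  "motion": [
    [-1,0,0.15,0,0,0,0],
    [-1,0,0.15,0,0,0,0],
    [-1,0,0,0,0,0,0]
  ]
}}

```text
t: 6.82
ee_pos: [0.5784, -0.0522, 0.0206]
tcp_rot: [180.0, -0.0, 83.5]
wrist_force: [-0.6, -0.4, -0.8]
finger_gap: 0.481
finger_force: 15.0
```

Request:
{"fn": "drive_tool", "kwargs": {
  "motion": [
    [-1,0.15,0,0,0,0,0],
    [-1,0.15,0,0,0,0,0],
    [-1,0,0,0,0,0,0]
  ]
}}

```text
t: 7.2
ee_pos: [0.5785, -0.049, 0.0206]
tcp_rot: [-180.0, -0.0, 83.5]
wrist_force: [1.3, 0.1, -1.2]
finger_gap: 0.484
finger_force: 15.0
```

```bash
python3 - <<'E'
from h import *
b=grab('side','s2');a=grab('top','t2')
t=b['frame'][190:300,205:345]; u=a['frame'][150:260,265:405]
cv2.imwrite('pics/c4.png',np.hstack([cv2.resize(x,(400,314),interpolation=cv2.INTER_CUBIC) for x in(t,u)]))
E
```

```text
(no output)
```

View pics/c4.png

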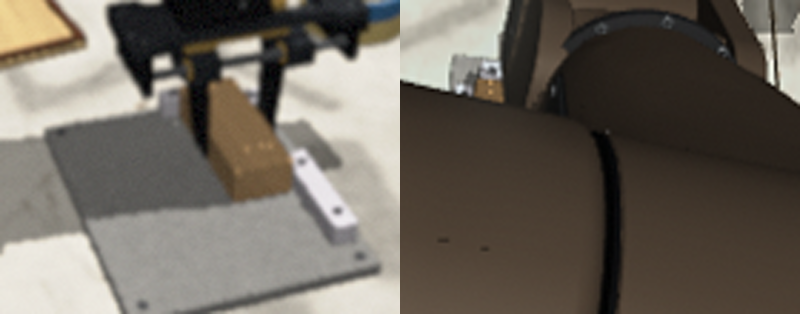

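The block is alongside the back fence, within a few mm at (292,165), and its far end is near the side fence. I'll continue pushing until I feel force.

Request:
{"fn": "drive_tool", "kwargs": {
  "motion": [
    [-1,0,0.15,0,0,0,0],
    [-1,0,0.1,0,0,0,0],
    [-1,0,0,0,0,0,0]
  ]
}}

```text
t: 7.68
ee_pos: [0.5807, -0.0495, 0.0206]
tcp_rot: [-180.0, -0.0, 83.5]
wrist_force: [-3.0, -0.0, 0.8]
finger_gap: 0.482
finger_force: 15.0
```

Request:
{"fn": "drive_tool", "kwargs": {
  "motion": [
    [-1,0.15,0,0,0,0,0],
    [-1,0.1,0,0,0,0,0],
    [-1,0,0,0,0,0,0]
  ]
}}

```text
t: 8.05
ee_pos: [0.5808, -0.0485, 0.0205]
tcp_rot: [-179.9, 0.1, 83.5]
wrist_force: [-5.5, -13.0, 0.2]
finger_gap: 0.482
finger_force: 15.0
```

Request:
{"fn": "drive_tool", "kwargs": {
  "motion": [
    [-1,-0.05,0.15,0,0,0,0],
    [-1,0,0,0,0,0,0]
  ]
}}

```text
t: 8.3
ee_pos: [0.5808, -0.0485, 0.0205]
tcp_rot: [-179.8, 0.1, 83.5]
wrist_force: [-12.4, -9.6, 5.5]
finger_gap: 0.484
finger_force: 15.0
```

Request:
{"fn": "drive_tool", "kwargs": {
  "motion": [
    [0.3,-0.05,-0.1,0,0,0,0],
    [0.3,0,0,0,0,0,0],
    [0.3,0,0,0,0,0,0],
    [0.3,0,0,0,0,0,0],
    [0.3,0,0,0,0,0,0],
    [0.3,0,0,0,0,0,0]
  ]
}}

```text
t: 9.05
ee_pos: [0.5817, -0.0481, 0.0206]
tcp_rot: [180.0, -0.0, 83.5]
wrist_force: [0.8, -0.0, -0.3]
finger_gap: 0.651
finger_force: 0.0
```

Request:
{"fn": "drive_tool", "kwargs": {
  "motion": [
    [0.3,0,0,-3,0,0,0],
    [0.3,0,0,-4,0,0,0],
    [0.3,0,0,-5,0,0,0],
    [0.3,-5,0,-5,0,0,0],
    [0.3,-6,0,-3,0,0,0],
    [0.3,-6,0,0,0,0,0],
    [0.3,-6,0,0,0,0,0],
    [0.3,0,0,0,0,0,0]
  ]
}}

```text
t: 10.05
ee_pos: [0.5558, -0.2703, 0.2124]
tcp_rot: [180.0, 0.0, 83.2]
wrist_force: [0.5, 0.5, -0.2]
finger_gap: 0.651
finger_force: 0.0
```

```bash
python3 - <<'E'
from h import *
b=grab('side','s3');a=grab('top','t3')
t=b['frame'][180:300,205:345]; u=a['frame'][155:255,265:382]
cv2.imwrite('pics/c5.png',np.hstack([cv2.resize(x,(400,342),interpolation=cv2.INTER_CUBIC) for x in(t,u)]))
E
```

```text
(no output)
```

View pics/c5.png

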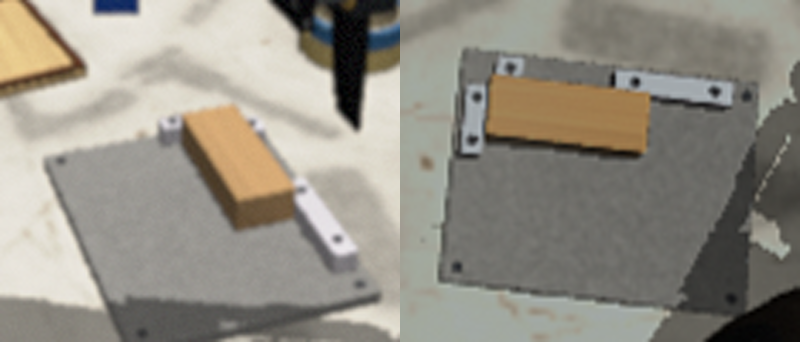

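The block is now square in the corner, against both fences and released: top view corners (489,76), (650,95), (643,152) and (486,134). Its arm-frame position is known, about (0.581,-0.048), so fitting it here gives me the camera-to-arm offset to apply to the tray.

```bash
cat >> m.py <<'E'
print('----')
ct=lambda u,v:((u-400+.5)/3.419-.5+265,(v+.5)/3.42-.5+155)
cs=lambda u,v:((u+.5)/2.857-.5+205,(v+.5)/2.85-.5+180)
tb,sb=[(489,76),(650,95),(643,152),(486,134)],[(235,106),(294,186),(237,200),(183,116)]
fit('block',tb,sb,r(.023,.06),.042)
print('top only',np.mean([onz(T,*ct(*p),.042) for p in tb],0),'side only',np.mean([onz(S,*cs(*p),.042) for p in sb],0))
ct=lambda u,v:((u+.5)/3.6-.5+160,(v+.5)/3.6-.5+160)
cs=lambda u,v:((u+.5)/4.4-.5+175,(v+.5)/4.4-.5+170)
print('tray top only',np.mean([onz(T,*ct(*p),.015) for p in [(26,163),(263,158),(264,295),(25,301)]],0),'side only',np.mean([onz(S,*cs(*p),.015) for p in [(160,32),(264,152),(110,186),(25,65)]],0))
E
python3 m.py | sed -n '/----/,$p'; python3 plan.py .5812 -.0482 .06 83.4 6
```

```text
----
block tri [0.6105 0.0099 0.0365] gap 0.004
block tri [ 0.5949 -0.109   0.041 ] gap 0.0026
block tri [ 0.5521 -0.1026  0.0379] gap 0.0018
block tri [0.5658 0.0132 0.0375] gap 0.003
 mean z 0.03821520891476468
block fit [ 0.58   -0.0482] yaw -6.86 rms px 0.94
top only [ 0.57869657 -0.04595512  0.042     ] side only [ 0.57964164 -0.05202122  0.042     ]
tray top only [0.49185473 0.24135868 0.015     ] side only [0.49076232 0.2313535  0.015     ]
[ 3.67 -0.01  2.54] -0.0
[ 3.67 -0.01  2.54] -0.0
[ 3.67 -0.01  2.54] -0.0
[ 3.67 -0.01  2.54] -0.0
[ 3.67 -0.01  2.54] -0.0
[ 3.67 -0.01  2.54] -0.0
10.15 [ 0.5563 -0.2669  0.2125] [-1.7997e+02 -3.0000e-02  8.3390e+01] [-0.2  0.1 -0. ]
```

Request:
{"fn": "drive_tool", "kwargs": {
  "motion": [
    [0.3,5.5,0,0.5,0,0,0],
    [0.3,5.5,0,0.5,0,0,0],
    [0.3,5.5,0,1.5,0,0,0],
    [0.3,5.5,0,2.5,0,0,0],
    [0.3,0,0,4.5,0,0,0],
    [0.3,0,0,4,0,0,0],
    [0.3,0,0,0,0,0,0],
    [0.3,0,0,0,0,0,0]
  ]
}}

```text
t: 11.15
ee_pos: [0.5822, -0.0476, 0.0792]
tcp_rot: [179.9, -0.0, 83.5]
wrist_force: [0.2, -0.2, 0.8]
finger_gap: 0.647
finger_force: 0.0
```

```bash
python3 plan.py .5812 -.0482 .02 83.4 4
```

```text
[-0.02 -0.02  1.48] 0.0005
[-0.02 -0.02  1.48] 0.0005
[-0.02 -0.02  1.48] 0.0005
[-0.02 -0.02  1.48] 0.0005
11.15 [ 0.5822 -0.0476  0.0792] [179.92  -0.    83.52] [ 0.2 -0.2  0.8]
```

Request:
{"fn": "drive_tool", "kwargs": {
  "motion": [
    [0.3,0,0,1.9,0,0,0],
    [0.3,0,0,2,0,0,0],
    [0.3,0,0,1.5,0,0,0],
    [0.3,0,0,0.5,0,0,0],
    [0.3,0,0,0,0,0,0],
    [-1,0,0,0,0,0,0],
    [-1,0,0,0,0,0,0],
    [-1,0,0,0,0,0,0],
    [-1,0,0,0,0,0,0],
    [-1,0,0,0,0,0,0]
  ],
  "newtons": 20
}}

```text
t: 12.4
ee_pos: [0.5808, -0.048, 0.0192]
tcp_rot: [-179.9, -0.0, 83.5]
wrist_force: [-4.8, 0.2, 5.2]
finger_gap: 0.482
finger_force: 20.0
```

Request:
{"fn": "drive_tool", "kwargs": {
  "motion": [
    [-1,0,0,-1,0,0,0],
    [-1,0,0,-2,0,0,0],
    [-1,0,0,-2,0,0,0],
    [-1,0,0,-2,0,0,0],
    [-1,0,0,0,0,0,0]
  ]
}}

```text
t: 13.02
ee_pos: [0.5827, -0.0483, 0.0905]
tcp_rot: [179.8, 0.0, 83.5]
wrist_force: [0.2, 0.2, -1.7]
finger_gap: 0.481
finger_force: 20.0
```

```bash
python3 plan.py .4922 .2395 .085 91.4 8
```

```text
[ 3.45 -1.53  0.07] -0.0173
[ 3.47 -1.47  0.07] -0.0173
[ 3.5  -1.41  0.07] -0.0173
[ 3.52 -1.35  0.07] -0.0173
[ 3.54 -1.29  0.07] -0.0173
[ 3.57 -1.23  0.07] -0.0173
[ 3.59 -1.17  0.07] -0.0173
[ 3.61 -1.1   0.07] -0.0173
13.025 [ 0.5827 -0.0483  0.0905] [1.7979e+02 1.0000e-02 8.3470e+01] [ 0.2  0.2 -1.7]
```

Request:
{"fn": "drive_tool", "kwargs": {
  "motion": [
    [-1,2.0,-0.8,0,0,0,-0.017],
    [-1,3.5,-1.5,0,0,0,-0.017],
    [-1,3.5,-1.4,0,0,0,-0.017],
    [-1,3.5,-1.4,0,0,0,-0.017],
    [-1,3.5,-1.3,0,0,0,-0.017],
    [-1,3.6,-1.2,0,0,0,-0.017],
    [-1,3.6,-1.2,0,0,0,-0.017],
    [-1,3.6,-1.1,0,0,0,-0.017],
    [-1,1.5,-0.5,0,0,0,0],
    [-1,0,0,0,0,0,0],
    [-1,0,0,0,0,0,0]
  ]
}}

```text
t: 14.4
ee_pos: [0.4912, 0.2389, 0.0885]
tcp_rot: [-180.0, 0.0, 91.2]
wrist_force: [0.2, -0.1, -0.3]
finger_gap: 0.482
finger_force: 20.0
```

```bash
python3 plan.py .4922 .2395 .035 91.4 3
```

```text
[0.02 0.03 1.78] -0.001
[0.02 0.03 1.78] -0.001
[0.02 0.03 1.78] -0.001
14.4 [0.4912 0.2389 0.0885] [-1.7998e+02  1.0000e-02  9.1230e+01] [ 0.2 -0.1 -0.3]
```

Request:
{"fn": "drive_tool", "kwargs": {
  "motion": [
    [-1,0,0.1,2,0,0,0],
    [-1,0,0,2,0,0,0],
    [-1,0,0,1.6,0,0,0],
    [-1,0,0,0.6,0,0,0],
    [-1,0,0,0,0,0,0]
  ]
}}

```text
t: 15.02
ee_pos: [0.4923, 0.2393, 0.0267]
tcp_rot: [-180.0, 0.0, 91.2]
wrist_force: [0.0, -0.2, -0.7]
finger_gap: 0.482
finger_force: 20.0
```

```bash
python3 - <<'E'
from h import *
b=grab('side','s4')
cv2.imwrite('pics/c6.png',cv2.resize(b['frame'][140:240,160:280],(720,600),interpolation=cv2.INTER_CUBIC))
E
```

```text
(no output)
```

View pics/c6.png

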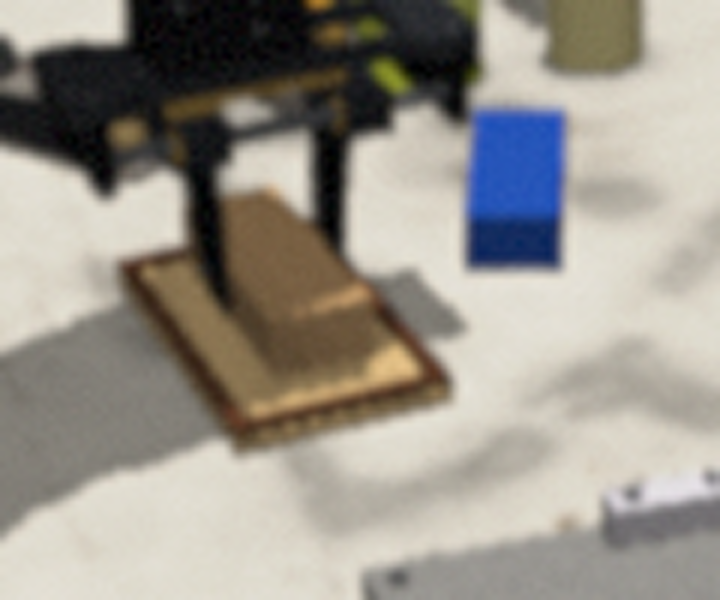

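The block hangs centred and parallel over the pocket, at about (300,300), with even margins. I'll lower it now.

Request:
{"fn": "drive_tool", "kwargs": {
  "motion": [
    [-1,0,0,0.4,0,0,0],
    [-1,0,0,0.3,0,0,0],
    [-1,0,0,0.2,0,0,0],
    [-1,0,0,0,0,0,0]
  ]
}}

```text
t: 15.58
ee_pos: [0.4921, 0.2396, 0.0177]
tcp_rot: [-180.0, -0.0, 91.3]
wrist_force: [-0.5, -0.3, -0.8]
finger_gap: 0.486
finger_force: 20.0
```

Request:
{"fn": "drive_tool", "kwargs": {
  "motion": [
    [-1,0,0,0.1,0,0,0],
    [-1,0,0,0,0,0,0]
  ]
}}

```text
t: 15.82
ee_pos: [0.4922, 0.2397, 0.0172]
tcp_rot: [180.0, -0.0, 91.3]
wrist_force: [-0.8, -0.1, 4.4]
finger_gap: 0.483
finger_force: 20.0
```

There's 4.4 N upward, so the block is on the pocket floor. I'll release it and retreat.

Request:
{"fn": "drive_tool", "kwargs": {
  "motion": [
    [0.25,0,0,0,0,0,0],
    [0.25,0,0,0,0,0,0],
    [0.25,0,0,0,0,0,0],
    [0.25,0,0,0,0,0,0],
    [0.25,0,0,-1,0,0,0],
    [0.25,0,0,-3,0,0,0],
    [0.25,0,0,-5,0,0,0],
    [0.25,0,0,-6,0,0,0],
    [0.25,-6,0,-3,0,0,0],
    [0.25,-6,0,0,0,0,0],
    [0.25,-6,0,0,0,0,0],
    [0.25,0,0,0,0,0,0],
    [0.25,0,0,0,0,0,0]
  ]
}}

```text
t: 17.45
ee_pos: [0.496, 0.0638, 0.1952]
tcp_rot: [180.0, -0.0, 91.2]
wrist_force: [-0.3, -0.1, -0.0]
finger_gap: 0.629
finger_force: 0.0
```

```bash
python3 - <<'E'
from h import *
b=grab('top','t5')
cv2.imwrite('pics/c7.png',cv2.resize(b['frame'][180:260,140:260],(720,480),interpolation=cv2.INTER_CUBIC))
E
```

```text
(no output)
```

View pics/c7.png

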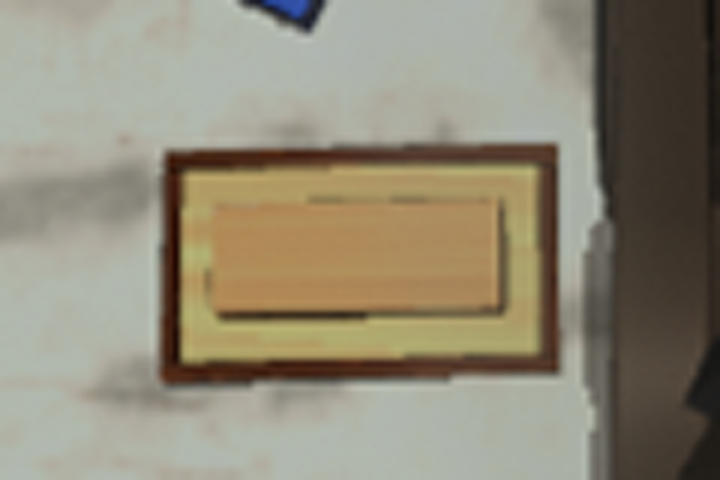

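The block (213–500, 203–312) lies flat, centred and parallel in the pocket (183–540, 167–362).

```bash
python3 -c "
from plant import workorder; print(workorder.close_job())"
```

```text
the job is handed in; nothing more can be done
None
```

The pine block was squared against both fences and released, then picked up and laid flat, centred and aligned in the tray's pocket; the job was handed in at about 17.5 s, but the hand-in returned no verdict.

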